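# Set and lock the drip cone over the tumbler on the coaster

### The arm

A 6-joint arm with a two-finger parallel gripper is mounted at the origin on the work surface. World frame = base frame: x ahead of the robot, y to its left, z up, the work surface at z = 0. Lengths are in m, angles in rad, forces in N, time in s.
With the tool pointing down it reaches from about 0.375 to 0.925 m from the base axis. Payload 5.7 kg.
Tool frame: the origin (TCP) lies midway between the tips of the shut fingers; the grasp point (between the pads) lies 19 mm behind it; z points along the fingers, y is the line along which they close (so a half turn about z gives the same grasp; the last joint's range is limited). The gripper opens to 88 mm and grips with 3 to 60 N. Pads are 20 mm wide; open, the fingers measure 115 mm over their backs; the gripper's body (75 mm by 178 mm) begins 61 mm behind the grasp point.
Start: joints at [-1.328, 0.359, 1.51, -0, 1.272, -0.115], TCP at [0.21, -0.562, 0.199] pointing down, gripper open.
Joint ranges: [-2.97, 2.97], [-1.01, 2.36], [0.21, 2.38], [-0.96, 4.11], [0.2, 2.71], [-2.98, 2.98]. Speed limits (rad/s): [2.39, 2.39, 3.14, 3.14, 3.14, 3.14].

### API

Orientations are given as a unit quaternion [x, y, z, w].
In Python, from bench import move_ptp, servo_line, goto_joints, move_gripper, sleep, inverse_kinematics, capture, PlanningError, close_job, spot_in, silhouettes, current_clock, current_joint_pos, current_qvel, current_joint_torque, current_position, current_orientation, current_force, current_torque, current_finger_gap, current_grip_force gives the robot as it stands. Calls block until the motion is done:
- move_ptp(position, orientation): joint-space move of the TCP to a pose.
- servo_line(position, orientation=None, rate=0.15, contact_N=None): straight line of the TCP; orientation=None keeps the orientation; rate is the mean speed in m/s. With contact_N (N) it stops when the force on the tool has changed by that much, and returns True; else False.
- goto_joints(angles): joint-space move.
- move_gripper(opening): finger opening in m; the grip force is fixed at half the most; returns when the fingers have stopped.
- sleep(seconds).
- inverse_kinematics(position, orientation): joint angles nearest the present ones, or None.
- capture(name): name is "scene" or "top" or "wrist"; returns a dict with "image" (400x640x3 uint8, blue, green, red), "range_z" (400x640 float32, m along the optical axis (not along the pixel's ray), 0 where there is no reading), "intrinsics" (3x3 intrinsics, pixels), "k1" (the pictures are not rectified: a ray, as slopes to the right and down, at radius r is drawn at 1 + k1 r^2 times it, then the intrinsics apply), "R" (3x3) and "t" (3): a world point X has camera coordinates R X + t. Camera axes: x right, y down, z forward; pixel columns grow to the right and rows downward; lengths in m; the calibration is good to about 2 mm. A picture is of the moment at which its call begins.
A pose or a line that the arm cannot do raises PlanningError and nothing moves.
- close_job(): hands the job in; it is judged then, once.
Trained networks look in the newest picture that a camera, given by its name, has taken for a name from the list of things; names that differ only in an ending like _2 or _b are one class to them, and where a whole thing is asked for, a point or a joint stands for the part that bears it (a point fixed in the world has none). Each returns a list of dicts, best first, with "conf" (0 to 1); they miss things now and then, are a little off and sometimes report something else, mostly with a low value. They report only what shows in the picture. A call takes as long as a camera call. They do not tell look-alikes from the thing itself.
- spot_in(camera, query): "xy" ([column, row] in pixels, amid what is visible of it).
- silhouettes(camera, query): "region" (400x640 bool, what is visible of it) and "xy" ([column, row] in pixels, amid what is visible of it).
Readings, each from a call of its own:
- current_clock(): time.
- current_joint_pos(): joint angles.
- current_qvel(): joint speeds.
- current_joint_torque(): joint torques, N m.
- current_position(): TCP position.
- current_orientation(): TCP orientation.
- current_force(): force on the tool from outside, world axes, zero at the start.
- current_torque(): the same for the moment, N m.
- current_finger_gap(): finger opening in m.
- current_grip_force(): force on a finger pad.
Only numpy, scipy, OpenCV 4.12 (cv2) and the standard library are available. Lean on these libraries where they do the work, as an engineer would, in place of code of your own. Each camera call takes 0.05 s, during which the arm holds its last target. There are 200 camera calls.

### The job

Slide the drip cone along its rail until its spout is centred over the tumbler that stands on the coaster, then lock its carriage there by turning the clamp knob on top of the carriage clockwise (seen from above) all the way to its stop. Leave that tumbler standing where it is; the other tumbler and the end stop's knob are not part of the job.

Things in the scene. Friction and masses are not known exactly. Their poses are not given: they have to be found in the camera images.
- clamp_grip (a point): Grip point of the cone carriage's clamp knob: on its vertical axis, 12 mm below the top of its black bar (50 x 13 mm, 28 mm high), 222 mm above the table; a 30 mm collar lies 24 mm below it. x runs along the bar and turns with the knob; z up. Grip across the bar; the loose carriage (50 x 60 mm) can be drawn along by it. A like knob, 83 mm or more away, is on the rail's end stop: not this one.
- clamp_knob (a joint): Angle of that knob, rad, growing clockwise seen from above: 0 fully loose, 1.4 the tight stop; it starts between 0 and 0.3. The carriage is free below about 0.75 and held by the clamp (20 to 40 N) from about 0.9 up. Turning takes about 0.1 N m; the knob stays where it is left.
- spout (a point): Lower outlet of the stainless drip cone, on its axis, 132 mm above the table (spout 20 mm wide; cone 98 mm wide at its top, 195 mm above the table). Fixed to the carriage, 125 mm from the knob's axis on the side away from the robot. y is along the level rail, the carriage's only motion: 135 mm either way of the rail's middle, near which it starts; friction about 2 N. z up.
- tumbler: The clear tumbler standing loose on a round dark wooden coaster (96 mm wide, 8 mm thick) on the oak board, in the cone's track to 5 mm, 70 to 110 mm to one side of the rail's middle. 70 mm wide at the rim, 58 at the base, 80 high, rim 14 mm below the spout; origin at the centre of its underside, z up. A like tumbler stands on the bare board at the other side.
Mind the look-alikes: they are no part of the job. Leave any green look-alike of the tumbler alone.

How it is judged:
By the outcome, as a careful person would: the job done as asked, in the order asked, and still so for the second after the job is handed in, with the robot touching nothing.
It also fails if it takes over 38 s, if anything falls off the work surface, if the arm or the gripper's body presses on something with over 40 N, if the wrist force passes 120 N, or if a joint passes its speed limit or range.

## Working session

There is one attempt and no reset: what is moved stays moved. The work goes in short steps, each a Python script; the robot and the scene stay as the last script left them, time stands still between calls to the robot, and variables do not carry over. Pictures are saved under pics/ and viewed, at most 10 in all, crops included, and the job is handed in when it is done.

```bash
mkdir -p pics; ls
cat > h.py <<'E'
from bench import *
import numpy as np, cv2
def pt(c,u,v,z=None,d=None):
    K=c["intrinsics"];D=np.array([c["k1"],0,0,0,0],float)
    x,y=cv2.undistortPoints(np.array([[[u,v]]],float),K,D)[0,0]
    R,t=c["R"],c["t"];o=-R.T@t;r=R.T@np.array([x,y,1.])
    s=d if d is not None else (z-o[2])/r[2]
    return o+s*r
def cloud(c,mask):
    v,u=np.nonzero(mask&(c["range_z"]>0));d=c["range_z"][v,u].astype(float)
    p=cv2.undistortPoints(np.stack([u,v],1).astype(float)[:,None],c["intrinsics"],np.array([c["k1"],0,0,0,0],float))[:,0]
    return (np.c_[p*d[:,None],d]-c["t"])@c["R"]
E
python3 - <<'E'
from h import *
for n in ("scene","top"):
    c=capture(n); cv2.imwrite(f"pics/{n}0.png",c["image"]); print(n,-c["R"].T@c["t"])
    for q in ("clamp_grip","clamp_knob","spout","tumbler"):
        for s in spot_in(n,q):
            u,v=map(int,s["xy"]);d=c["range_z"][v,u]
            print(q,round(s["conf"],2),s["xy"],pt(c,u,v,d=d).round(3) if d else None)
print(current_clock())
E
```

```text
pics
scene [0.90341608 0.60519606 0.55396311]
clamp_grip 0.72 [305.6, 126.6] [ 0.524 -0.021  0.216]
clamp_knob 0.63 [305.9, 124.9] [ 0.523 -0.021  0.22 ]
spout 0.75 [274.3, 149.3] [ 0.596 -0.016  0.189]
tumbler 0.87 [388.2, 355.1] [0.615 0.355 0.01 ]
tumbler 0.69 [276.7, 217.0] [0.651 0.081 0.113]
top [0.43603123 0.11575533 0.8582974 ]
clamp_grip 0.81 [411.3, 245.6] [ 0.515 -0.022  0.233]
clamp_knob 0.82 [411.5, 247.0] [ 0.511 -0.022  0.233]
tumbler 0.85 [213.2, 170.7] [0.649 0.381 0.006]
tumbler 0.83 [363.0, 187.3] [0.646 0.048 0.047]
0.5
```

View pics/scene0.png

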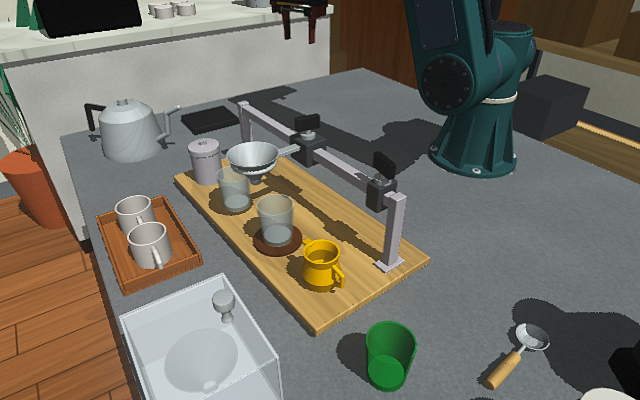

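View pics/top0.png

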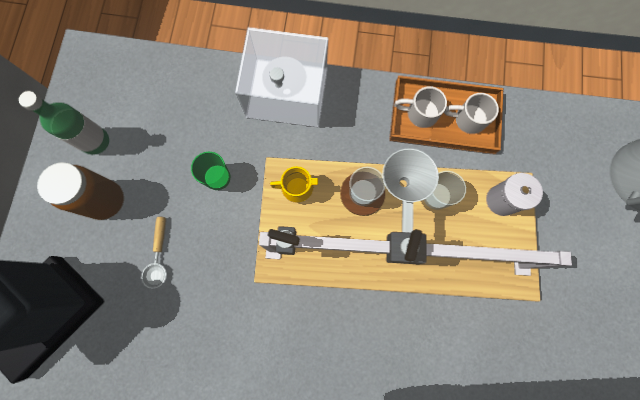

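The clamp candidates are the cone carriage's knob (scene 306,126 / top 413,246), which I want, and the end stop's knob (scene 383,163 / top 284,239), which I don't. The tumbler candidates are:
- **On the dark coaster:** scene 276,222 / top 365,187. This is the target.
- **Bare board:** scene 235,190 / top 445,190.
- **Green:** scene 390,355 / top 210,170.

Next I'll measure them.

```bash
cat > meas.py <<'E'
from h import *
from scipy.optimize import least_squares
def circ(p):
    A=np.c_[p,np.ones(len(p))];s=np.linalg.lstsq(A,(p**2).sum(1),rcond=None)[0]
    c=s[:2]/2;r0=np.sqrt(s[2]+c@c)
    f=least_squares(lambda q:np.hypot(*(p-q[:2]).T)-q[2],[*c,r0],loss="soft_l1",f_scale=.001)
    return f.x.round(4),len(p)
def pca(p):
    w,V=np.linalg.eigh(np.cov((p-p.mean(0)).T)); d=V[:,-1]; return d*np.sign(d[np.argmax(abs(d))])
def look(n):
    c=capture(n);P=cloud(c,np.ones((400,640),bool));b=P[(P[:,0]>.4)&(P[:,0]<.75)&(abs(P[:,1])<.3)]
    return c,b
E
python3 - <<'E'
from meas import *
for n in ("top","scene"):
    c,b=look(n); print(n)
    bd=b[(b[:,2]<.06)];h,e=np.histogram(bd[:,2],np.arange(-.005,.06,.002));print("board z",e[np.argsort(h)[-3:]].round(3))
    kn=b[(b[:,2]>.222)&(b[:,2]<.245)]
    for lo,hi in((-.1,.08),(.08,.3)):
        k=kn[(kn[:,1]>lo)&(kn[:,1]<hi)]
        if len(k)>5:
            d=pca(k[:,:2]);q=(k[:,:2]-k[:,:2].mean(0))@np.c_[d,[-d[1],d[0]]]
            mid=k[:,:2].mean(0)+np.c_[d,[-d[1],d[0]]]@((q.max(0)+q.min(0))/2)
            print("knob n",len(k),"mid",mid.round(4),"dir",np.degrees(np.arctan2(d[1],d[0])).round(1),"size",np.ptp(q,axis=0).round(3),"z",np.percentile(k[:,2],[5,50,95]).round(3))
    cr=b[(b[:,2]>.188)&(b[:,2]<.2)&(b[:,0]>.57)];print("cone rim",circ(cr[:,:2]), "z",cr[:,2].max())
    # rail
    for z0 in np.arange(.12,.2,.01):
        r=b[(b[:,2]>z0)&(b[:,2]<z0+.01)&(b[:,0]<.56)]; 
        if len(r)>300: print("layer",z0.round(2),len(r),"dir",pca(r[:,:2]).round(4),"ext",r[:,1].min().round(3),r[:,1].max().round(3),"medx",np.median(r[:,0]).round(3))
    for s in silhouettes(n,"tumbler"):
        u,v=s["xy"];m=s["region"];
        cl=cloud(c,m);print("tum",round(s["conf"],2),s["xy"],cl.mean(0).round(3),"zpct",np.percentile(cl[:,2],[2,50,98]).round(3))
    img=c["image"].astype(int);hsv=cv2.cvtColor(c["image"],cv2.COLOR_BGR2HSV)
    u0,v0=(365,190) if n=="top" else (276,235)
    print("col",c["image"][v0+15 if n=="top" else 246,u0-3].tolist())
print(current_clock())
c=capture("top");a=cv2.resize(c["image"][130:280,250:450],None,fx=4,fy=4,interpolation=cv2.INTER_CUBIC);cv2.imwrite("pics/crop1.png",a)
E
```

```text
top
board z [-0.001  0.031  0.029]
knob n 305 mid [ 0.5165 -0.0271] dir -9.0 size [0.049 0.015] z [0.225 0.234 0.236]
knob n 272 mid [0.5007 0.1807] dir 81.9 size [0.05  0.013] z [0.229 0.234 0.236]
cone rim (array([ 0.6405, -0.0176,  0.045 ]), 748) z 0.1989869793825862
layer 0.17 2899 dir [-0.0758  0.9971] ext -0.299 0.227 medx 0.52
layer 0.18 614 dir [-0.0798  0.9968] ext -0.3 0.226 medx 0.52
layer 0.19 718 dir [-0.0819  0.9966] ext -0.058 0.195 medx 0.512
tum 0.62 [213.1, 172.2] [0.639 0.375 0.042] zpct [0.006 0.043 0.081]
tum 0.55 [363.9, 185.7] [0.641 0.046 0.076] zpct [0.044 0.071 0.12 ]
col [64, 73, 83]
scene
board z [ 0.027 -0.001  0.029]
knob n 192 mid [ 0.5172 -0.0238] dir -9.6 size [0.05  0.013] z [0.224 0.23  0.234]
knob n 256 mid [0.502  0.1825] dir 84.5 size [0.051 0.015] z [0.223 0.232 0.234]
cone rim (array([ 0.6408, -0.0143,  0.0455]), 430) z 0.1964094109861639
layer 0.15 488 dir [-0.0746  0.9972] ext -0.295 0.23 medx 0.523
layer 0.16 734 dir [-0.0716  0.9974] ext -0.294 0.229 medx 0.522
layer 0.17 1495 dir [-0.0689  0.9976] ext -0.296 0.229 medx 0.517
layer 0.18 560 dir [-0.0842  0.9964] ext -0.296 0.228 medx 0.521
layer 0.19 328 dir [-0.0588  0.9983] ext -0.048 0.197 medx 0.514
tum 0.96 [278.6, 216.9] [0.638 0.055 0.088] zpct [0.039 0.092 0.118]
tum 0.88 [388.8, 354.1] [0.634 0.373 0.048] zpct [0.005 0.05  0.08 ]
col [93, 103, 113]
0.7
```

View pics/crop1.png

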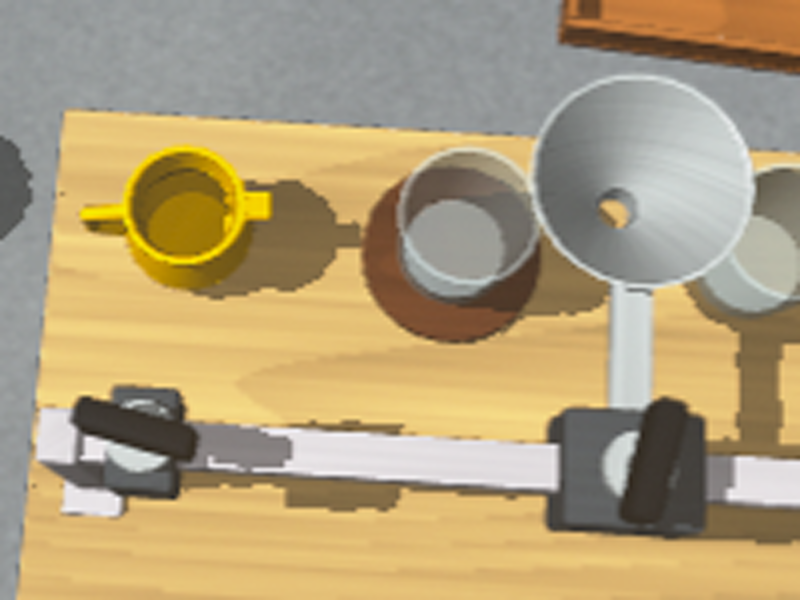

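The crop confirms both choices: the clamp knob sits on the carriage with the cone's arm (crop 655,460), and the target tumbler is the one on the brown coaster (crop 465,215). Next I'll fit the tumbler and cone positions together in each camera, so calibration offsets cancel.

```bash
cat >> meas.py <<'E'
from scipy.optimize import minimize
TH=np.linspace(0,2*np.pi,60)
def ring(x,y,z,r): return np.c_[x+r*np.cos(TH),y+r*np.sin(TH),np.full(60,z)]
def proj(c,P):
    return cv2.projectPoints(P,cv2.Rodrigues(c["R"])[0],c["t"],c["intrinsics"],np.array([c["k1"],0,0,0,0],float))[0][:,0]
def hullmask(c,P):
    m=np.zeros((1600,2560),np.uint8);q=cv2.convexHull((proj(c,P)*4+1.5).astype(np.float32))
    cv2.fillConvexPoly(m,np.round(q).astype(int),1);return cv2.resize(m.astype(np.float32),(640,400),interpolation=cv2.INTER_AREA)
def fit(c,region,model,x0,ignore=None):
    w=np.ones(region.shape) if ignore is None else 1.-ignore
    def f(q):
        m=hullmask(c,model(*q));return 1-(np.minimum(m,region)*w).sum()/(np.maximum(m,region)*w).sum()
    s=minimize(f,x0,method="Nelder-Mead",options=dict(initial_simplex=[x0,[x0[0]+.01,x0[1]],[x0[0],x0[1]+.01]],xatol=1e-4))
    return s.x.round(4),round(1-s.fun,3)
tum=lambda x,y:np.r_[ring(x,y,.118,.035),ring(x,y,.038,.029)]
coneM=lambda x,y:np.r_[ring(x,y,.195,.049),ring(x,y,.132,.010)]
def pair(n):
    c=capture(n);cone=None
    S=[s for s in silhouettes(n,"spout")]; out={}
    for s in S[:1]:
        out["sil"]=s["region"];print(n,"cone",round(s["conf"],2),s["xy"],fit(c,s["region"],coneM,[.64,-.016]))
    for s in silhouettes(n,"tumbler"):
        cl=cloud(c,s["region"]);m=np.median(cl,0)
        if .5<m[0]<.75 and abs(m[1])<.25:
            t=cl[(cl[:,2]>.110)&(cl[:,2]<.123)]
            print(n,"tum",round(s["conf"],2),s["xy"],fit(c,s["region"],tum,[m[0],m[1]],out.get("sil")),"rim",circ(t[:,:2]) if len(t)>8 else None)
    return c
E
python3 - <<'E'
from meas import *
for n in("top","scene"):
    c=pair(n)
    # cone rim fit on image: bright rim points in depth
    hsv=cv2.cvtColor(c["image"],cv2.COLOR_BGR2HSV)
    m=(hsv[...,0]<14)&(hsv[...,1]>100)&(hsv[...,2]<120)
    cl=cloud(c,m);k=(abs(cl[:,2]-.036)<.008)&(abs(cl[:,0]-.64)<.07)&(abs(cl[:,1]-.07)<.07)
    p=cl[k];h=cv2.convexHull(p[:,:2].astype(np.float32))[:,0];print("coaster",k.sum(),circ(h.astype(float)))
q=np.array([.517,-.0255]);d=np.array([-.076,.997]);print("from knob: spout",q+.125*np.array([.997,.076]))
E
```

```text
top cone 0.87 [409.9, 189.2] (array([ 0.6407, -0.0181]), np.float64(0.581))
top tum 0.83 [360.2, 186.3] (array([0.636 , 0.0479]), np.float64(0.965)) rim (array([0.6347, 0.0484, 0.0328]), 218)
coaster 305 (array([0.6347, 0.0472, 0.046 ]), 26)
scene cone 0.61 [272.5, 149.2] (array([ 0.6407, -0.0138]), np.float64(0.51))
scene tum 0.81 [277.9, 219.4] (array([0.6358, 0.0505]), np.float64(0.955)) rim (array([0.6365, 0.0505, 0.0326]), 328)
coaster 577 (array([0.6368, 0.0513, 0.0463]), 32)
from knob: spout [ 0.641625 -0.016   ]
```

```bash
cat >> h.py <<'E'
from scipy.spatial.transform import Rotation as Ro
def quat(a):
    c,s=np.cos(a),np.sin(a);return Ro.from_matrix(np.array([[c,s,0],[s,-c,0],[0,0,-1.]])).as_quat()
E
python3 - <<'E'
from h import *
print(current_orientation())
k=[.5168,-.0255]
for o in(0,np.pi,-np.pi):
    for y,da in((-.0255,0),(.04,-1.4)):
        j=inverse_kinematics([.5168,y,.207],quat(np.radians(-9.3)+o+da));print(o,y,None if j is None else np.round(j,2))
E
```

```text
[ 9.84036985e-01  1.77964065e-01  1.24439372e-05 -5.00465310e-05]
0 -0.0255 [-0.18  0.23  1.68 -0.    1.23  1.55]
0 0.04 None
3.141592653589793 -0.0255 [-0.18  0.23  1.68 -0.    1.23 -1.59]
3.141592653589793 0.04 [-0.06  0.23  1.67 -0.    1.23 -0.06]
-3.141592653589793 -0.0255 [-0.18  0.23  1.68 -0.    1.23 -1.59]
-3.141592653589793 0.04 [-0.06  0.23  1.67 -0.    1.23 -0.06]
```

Run:
```python
from h import *
p=current_position();servo_line([p[0],p[1],.34],rate=.25)
q=quat(np.radians(-9.3)+np.pi);K=[.5168,-.0255]
move_ptp([*K,.33],q);move_gripper(.045)
c=capture("wrist");cv2.imwrite("pics/w1.png",c["image"]);
P=cloud(c,np.ones((400,640),bool));k=P[(P[:,2]>.224)&(P[:,2]<.245)&(np.hypot(P[:,0]-.517,P[:,1]+.025)<.04)]
if len(k)>9:
    r=cv2.minAreaRect((k[:,:2]*1000).astype(np.float32));print("wrist knob",r,len(k),np.percentile(k[:,2],[5,50,95]))
print(current_clock(),current_position())
```

```text
wrist knob ((517.0009155273438, -26.669231414794922), (12.48686408996582, 49.10911178588867), 80.6581039428711) 826 [0.23110874 0.23357184 0.23483121]
4.8417 [ 0.51679733 -0.02548214  0.3300165 ]
```

View pics/w1.png

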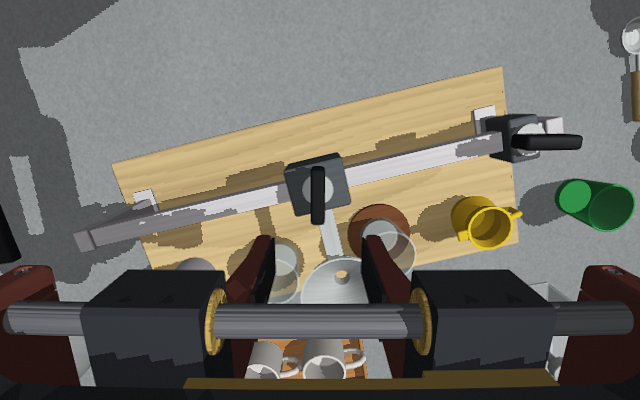

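The wrist view shows the carriage knob (318,195) with its bar in line between the fingers, and it measures (0.517, −0.0267), top at 0.2336, as expected. I'll descend, grip and slide.

Run:
```python
from meas import *
K=[.517,-.0267]
servo_line([*K,.26],rate=.12)
print(servo_line([*K,.205],rate=.06,contact_N=12),current_position())
move_gripper(.005);print("gap",current_finger_gap(),current_grip_force(),current_force(),current_clock())
p=current_position();d=np.array([-.0755,.9971,0])
servo_line(p+.0655*d,rate=.06)
print("pos",current_position(),"F",current_force(),"T",current_torque(),current_finger_gap())
for n in("top","scene"):
    c,b=look(n);cr=b[(b[:,2]>.188)&(b[:,2]<.2)&(b[:,0]>.57)];print(n,"cone rim",circ(cr[:,:2]))
    cv2.imwrite(f"pics/{n}2.png",c["image"]);pair(n)
print(current_clock())
```

```text
False [ 0.5173641  -0.02676263  0.20536847]
gap 0.012422949395798787 30.002402365207672 [1.14710475 0.73152104 0.78593027] 7.25
pos [0.51221161 0.03920532 0.20512312] F [0.75470469 1.86705011 0.9349955 ] T [ 0.4407027  -0.26487885 -0.11464591] 0.012773916659133465
top cone rim (array([0.6347, 0.0335, 0.0588]), 134)
top cone 0.46 [350.9, 163.6] (array([ 0.64 , -0.016]), np.float64(0.0))
scene cone rim (array([0.6365, 0.0502, 0.0451]), 472)
scene cone 0.92 [291.4, 166.1] (array([0.6365, 0.0513]), np.float64(0.516))
scene tum 0.65 [277.3, 216.7] (array([0.6354, 0.0485]), np.float64(0.921)) rim (array([0.6365, 0.0509, 0.0325]), 261)
8.8917
```

View pics/scene2.png

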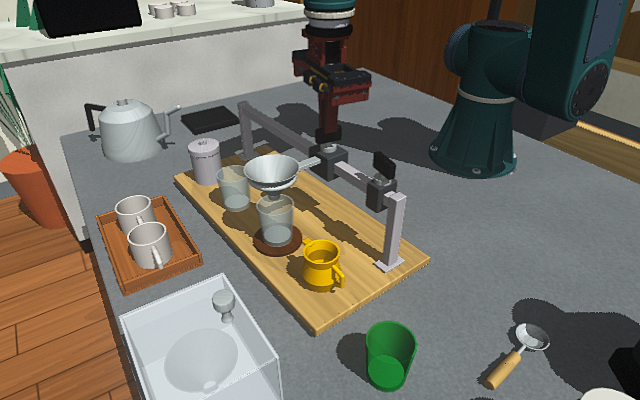

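The scene view shows the cone (272,172) directly above the coaster tumbler (276,217). Within that camera they agree in y to about 1 mm. I'll turn clockwise in steps and check the position before the clamp bites.

```bash
cat > turn.py <<'E'
from meas import *
def yaw():
    R=Ro.from_quat(current_orientation()).as_matrix();return np.arctan2(R[1,0],R[0,0])
def turn(total,C,step=.1,tmax=.6):
    a0=yaw();n=int(np.ceil(total/step));T0=current_torque()[2]
    for i in range(1,n+1):
        servo_line(C,quat(a0-total*i/n),rate=.15)
        T=current_torque()[2];print(round(total*i/n,3),"act",round((a0-yaw()+np.pi)%(2*np.pi)-np.pi,3),"Tz",round(T,3),"F",np.round(current_force(),1),round(current_clock(),2))
        if abs(T-T0)>tmax:print("stop");break
def cone():
    c,b=look("scene");cr=b[(b[:,2]>.188)&(b[:,2]<.2)&(b[:,0]>.57)];print("cone",circ(cr[:,:2]))
    return c
E
python3 - <<'E'
from turn import *
turn(.4,[.5122,.0392,.2051]);cone();print(current_position(),yaw())
E
```

```text
0.1 act 0.098 Tz -0.09 F [ 0.8 -0.9  1. ] 9.14
0.2 act 0.196 Tz -0.066 F [-0.  -2.1  1.3] 9.39
0.3 act 0.295 Tz -0.11 F [ 0.7 -1.3  0.9] 9.64
0.4 act 0.395 Tz -0.079 F [ 1.2 -2.1  2. ] 9.89
cone (array([0.6366, 0.0506, 0.045 ]), 476)
[0.51208555 0.03911125 0.20509584] 2.5841009953320775
```

Run:
```python
from turn import *
turn(1.1,[.5122,.0392,.2051]);cone();print(current_position(),yaw(),current_finger_gap(),np.round(current_joint_pos(),2))
```

```text
0.1 act 0.095 Tz -0.092 F [ 0.1 -1.5  2.4] 10.19
0.2 act 0.195 Tz -0.091 F [-0.  -2.6  2.8] 10.44
0.3 act 0.295 Tz -0.101 F [-1.  -2.2  2.4] 10.69
0.4 act 0.394 Tz 0.001 F [-2.5 -2.9  3. ] 10.94
0.5 act 0.494 Tz -0.116 F [-2.8 -2.2  4.4] 11.19
0.6 act 0.594 Tz -0.04 F [-3.4 -2.4  4.7] 11.44
0.7 act 0.695 Tz -0.124 F [-3.6 -2.3  5.2] 11.69
0.8 act 0.794 Tz 0.328 F [-3.9 -2.3  5.2] 11.94
0.9 act 0.893 Tz 0.571 F [-4.4 -3.   5.9] 12.19
stop
cone (array([0.6363, 0.0517, 0.0449]), 477)
[0.51177902 0.03918804 0.20505405] 1.690610344753615 0.013751706789495756 [-0.06  0.23  1.69 -0.    1.23 -0.18]
```

The stop came at about 1.15 rad, against a prediction of 1.16. I'll release, lift and check.

Run:
```python
from turn import *
move_gripper(.04);p=current_position();servo_line([p[0],p[1],.33],rate=.12)
c,b=look("wrist");k=b[(b[:,2]>.224)&(b[:,2]<.245)&(np.hypot(b[:,0]-.512,b[:,1]-.039)<.04)]
d=pca(k[:,:2]);print("knob",cv2.minAreaRect((k[:,:2]*1000).astype(np.float32)),np.degrees(np.arctan2(d[1],d[0])))
move_ptp([.40,-.15,.36],quat(np.radians(100)))
for n in("top","scene"):
    c,b=look(n);cr=b[(b[:,2]>.188)&(b[:,2]<.2)&(b[:,0]>.57)];print(n,"cone rim",circ(cr[:,:2]))
    k=b[(b[:,2]>.224)&(b[:,2]<.245)&(np.hypot(b[:,0]-.512,b[:,1]-.039)<.04)];d=pca(k[:,:2]);print("knob",k[:,:2].mean(0),np.degrees(np.arctan2(d[1],d[0])))
    pair(n);cv2.imwrite(f"pics/{n}3.png",c["image"])
    a=c["image"][130:280,200:400];cv2.imwrite(f"pics/{n}3c.png",cv2.resize(a,None,fx=4,fy=4,interpolation=cv2.INTER_CUBIC))
print(current_clock())
```

```text
knob ((512.179931640625, 40.128196716308594), (13.079668998718262, 50.143253326416016), 14.053133964538574) 104.11953969391394
top cone rim (array([0.6356, 0.0495, 0.0446]), 719)
knob [0.51066303 0.040848  ] 104.02827177900485
top cone 0.74 [372.4, 183.4] (array([0.6361, 0.0493]), np.float64(0.592))
top tum 0.75 [356.6, 196.9] (array([0.6369, 0.0486]), np.float64(0.851)) rim (array([0.6405, 0.0455, 0.0391]), 32)
scene cone rim (array([0.6364, 0.0521, 0.0451]), 472)
knob [0.51457382 0.04513731] 106.71720933897626
scene cone 0.73 [293.7, 166.8] (array([0.6362, 0.0536]), np.float64(0.508))
scene tum 0.96 [277.3, 218.2] (array([0.6353, 0.0485]), np.float64(0.94)) rim (array([0.6365, 0.0508, 0.0325]), 272)
15.3833
```

View pics/scene3c.png

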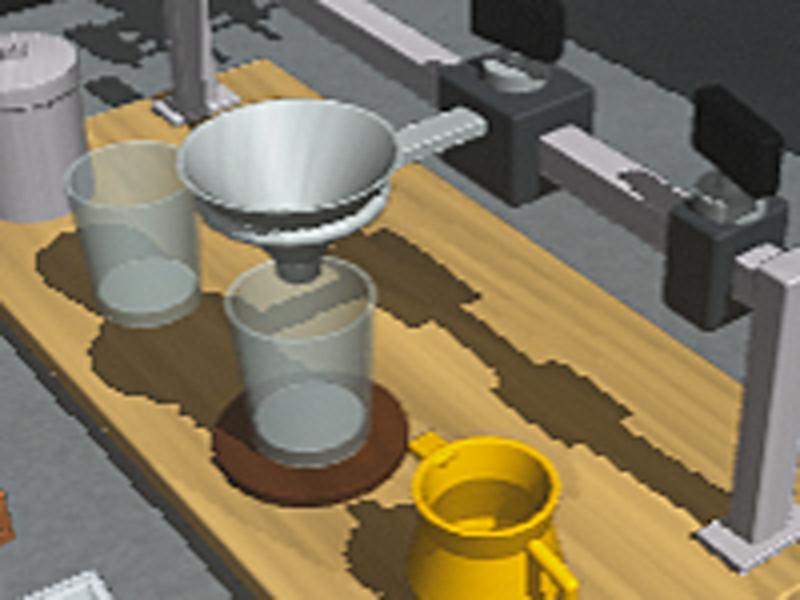

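View pics/top3.png

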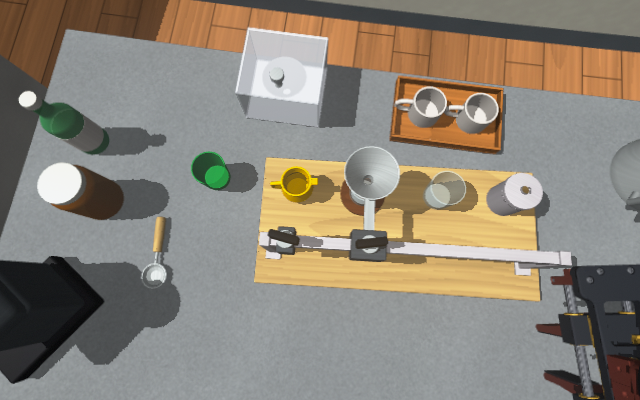

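The scene crop shows the spout (crop 297,262) inside the coaster tumbler's rim (crop 300,297). The top view shows the cone (372,175) over the coaster and the arm well clear. The bar now points 80.3° (1.40 rad) from the rail's normal, which is the tight stop. Cone and tumbler agree to about 1.3 mm in both cameras, so I'm handing in.

```bash
python3 -c "
from bench import *
print(close_job(),current_clock())"
```

```text
the job is handed in; nothing more can be done
the job is handed in; nothing more can be done
```

The job is handed in: the drip cone's spout is over the coaster tumbler to within about 1.3 mm by both cameras, the clamp knob is at its tight stop, and the arm is clear of everything.

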